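# Slide the slate out over the end of the chopping block

### The job

The thin slate serving board lies flat on the chopping block, where nobody can get their fingers under it. Without gripping or lifting it, push it along the block with the fingertips until it sticks out 5 cm (give or take 1 cm) over the short end of the block that the mug stands beside, lying straight along the block and not over its long sides, and leave it at rest there. Do not disturb the mug, the roll of tape or the cup.

Things in the scene. Friction and masses are not known exactly. Their poses are not given: they have to be found in the camera images.
- block: fixed chopping block of light wood, 230 mm (its x) by 320 mm (its y) by 40 mm high, standing on the table; origin at the centre of its underside, z up, top flat 40 mm above the origin; its two short ends lie at y = +160 mm and y = -160 mm in its own frame
- slate: loose thin dark slate board with a small eyelet in one corner, 120 mm (its x) by 170 mm (its y) by 8 mm thick, about 0.4 kg, lying flat on the block, up to 0.3 rad askew to it; origin at the centre of its underside, z up; slides with ordinary friction (a push takes 1.5 to 4 N)
- mug: loose mug, green above and white below, with a handle, 78 x 116 x 101 mm high, standing on the table 100 to 140 mm beyond one short end of the block (its centre; either end, so it tells which end is meant); origin at the centre of its underside, z up
- tape: loose roll of pale tape, 103 mm across, 25 mm high, lying on the table beyond the other short end of the block; origin at the centre of its underside, z up; leave alone
- cup: loose plain white cup without a handle, 66 mm across, 63 mm high, standing on the table past the far long side of the block; origin at the centre of its underside, z up; leave alone
There are look-alikes about, which are no part of the job. What is shaped like the slate but pink is not meant.

How it is judged (in metres and radians):
At the end, for the whole second after the job is handed in: The slate rests flat on the block, its leading short edge 50 mm (12 mm either way) beyond the block's short end on the mug's side, straight with the block within 0.12 rad, its centre within 57 mm of the block's centre line (((y of mug in the frame of block above 0.2 m and y of slate in the frame of block between 0.113 and 0.137 m) or (y of mug in the frame of block below -0.2 m and y of slate in the frame of block between -0.137 and -0.113 m)) and x of slate in the frame of block between -0.057 and 0.057 m and z of slate in the frame of block between 0.037 and 0.043 m and angle between the y axis of slate and the y axis of block, either way round below 0.12 rad and angle between slate's own z axis and vertical below 0.04 rad and linear speed of slate below 0.01 m/s); the robot touches nothing.
It fails at once if the slate is lifted or tipped off the block (z of slate in the frame of block above 0.048 m or z of slate in the frame of block below 0.03 m or angle between slate's own z axis and vertical above 0.15 rad).
It fails at once if the mug, the tape or the cup is moved by more than 15 mm or tipped (distance of any of mug, tape, cup from where it was at the start of the episode above 0.015 m or angle between any of mug, tape, cup's own z axis and vertical above 0.2 rad).
It also fails if it takes over 40 s, if anything falls off the work surface, if the arm or the gripper's body presses on something with over 40 N, if the wrist force passes 120 N, or if a joint passes its speed limit or range.

### The arm

A 7-joint arm with a two-finger parallel gripper is mounted at the origin on a cart in front of the work surface, level with it; the furniture and walls round the work are solid. World frame = base frame: x ahead of the robot, y to its left, z up, the work surface at z = 0. Lengths are in mm, angles in rad, forces in N, time in s.
With the tool pointing down it reaches from about 425 to 950 mm from the base axis. Payload 16.7 kg.
Tool frame: the origin (TCP) lies midway between the tips of the shut fingers; the grasp point (between the pads) lies 19 mm behind it; y points along the fingers, x is the direction in which the jaws open and shut, and the axes are right-handed (so a half turn about y gives the same grasp; the last joint's range is limited). The gripper opens to 94 mm and grips with 3 to 60 N. Pads are 16 mm wide; open, the fingers measure 119 mm over their backs; the gripper's body (75 mm by 177 mm) begins 78 mm behind the grasp point.
Start: joints at [-0.149, 0.426, 0.074, 1.606, -0.034, 1.111, -0.067], TCP at [674.962, -0.018, 205.467] pointing down, gripper open.
Joint ranges: [-2.85, 2.85], [-0.5, 2.14], [-1.23, 1.37], [0.21, 2.46], [-1.02, 4.16], [0.16, 2.05], [-2.73, 2.73]. Speed limits (rad/s): [1.89, 1.89, 2.39, 2.39, 3.01, 3.01, 3.01].

### API

Orientations are given as a unit quaternion [w, x, y, z].
In Python, from station import ctrl, vision gives the robot as it stands.
- The arm moves only by the tool apply_moves, never from a script. Its argument "moves" is a list that holds one entry, the list of rows, each a list of 7 numbers: the finger opening in cm, from 0 to 9.4, then the shift along the tool's x, y, z in cm, then the turn, a rotation vector about the tool's x, y, z in degrees. In form: [[[hand, tx, ty, tz, ax, ay, az], ...]]. A call has 1 to 5 rows; each row is the pose to reach, as a shift and turn from the pose commanded when the call began, along the tool's axes at that moment; what a row does not reach only later rows make up. A row lasts 1/12 s, in which the tool goes at most 41.7 mm and 7.16 degrees, less where a joint would pass 70% of its speed; a pose out of reach is approached as far as the arm can. A call with a gripper value outside its range is refused whole. The fingers move at their own pace and stop on an object; "grip_force" is the grip in N (left out, the last holds). Time passes only in rows, so rows that repeat a pose let the fingers close. It gives the time, the measured TCP pose, the force and the opening at its end, in the units of the state.
- ctrl.get_obs(): the state, without advancing time (a new reading comes with each control period).
- vision.snapshot(name): name is "scene" or "side" or "wrist"; returns a dict with "pixels" (400x640x3 uint8, red, green, blue), "camera_matrix" (3x3 intrinsics, pixels), "R" (3x3) and "t" (3): a world point X has camera coordinates R X + t; the wrist camera has in their place "mount" (4x4, takes a point from camera to tool coordinates, whose origin is the TCP and whose axes are the tool frame's). Camera axes: x right, y down, z forward; pixel columns grow to the right and rows downward; lengths in mm; the calibration is good to about 2 mm. A picture is of the moment at which its call begins: read the wrist's pose just before it. There is no depth.
- ctrl.finish_job(): hands the job in, once; it reports no verdict.
The state is a dict: "time_s": time; "joint_pos": joint angles; "joint_velocities": joint speeds; "tau": joint torques, N m; "position": TCP position; "orientation": TCP orientation; "ft_force": force on the tool from outside, world axes, zero at the start; "ft_torque": the same for the moment, N m; "grip_width": finger opening in mm.
Only numpy, scipy, OpenCV 4.12 (cv2) and the standard library are available. Lean on these libraries where they do the work, as an engineer would, in place of code of your own. Each camera call takes 0.05 s, during which the arm holds its last target.

## Working session

There is one attempt and no reset: what is moved stays moved. The work goes in short steps, Python scripts to look and compute and a tool call to move; the robot and the scene stay as the last step left them, time stands still between calls to the robot, and variables do not carry over. Pictures are saved under pics/ and viewed, and the job is handed in when it is done.

Besides the shell and the picture viewer there is one more tool, called after "Emit:" as name(argument=value, ...) on one line, values as JSON. apply_moves: Moves the arm, as the interface text tells. Its arguments: {"type":"object","properties":{"moves":{"type":"array"},"grip_force":{"type":"number"}},"required":["moves"]}

```bash
mkdir -p pics; ls
python3 - <<'E'
from station import ctrl, vision
import cv2
o=ctrl.get_obs(); print(o['time_s'],o['position'],o['orientation'],o['grip_width'])
for n in ['scene','side','wrist']:
    s=vision.snapshot(n); cv2.imwrite(f'pics/{n}0.png',s['pixels'][:,:,::-1])
    print(n,{k:v.tolist() if hasattr(v,'tolist') else v for k,v in s.items() if k!='pixels'})
E
```

```text
pics
0.0 [ 6.74580824e+02 -6.60740091e-02  2.04790389e+02] [-7.07057860e-01  7.07155418e-01 -4.47720373e-04 -4.44343200e-04] 94.22961664887836
scene {'camera_matrix': [[509.1994994652096, 0.0, 314.00019646709063], [0.0, 509.1994994652096, 195.01323602480397], [0.0, 0.0, 1.0]], 'R': [[0.8657741486178196, -0.5002739062910961, -0.012694182499762507], [-0.2847216952770344, -0.471561820807986, -0.834603501906641], [0.4115442622898066, 0.7261924454581614, -0.5507048686327681]], 't': [-494.8300089725501, 211.93906437840735, 1313.7464194321162]}
side {'camera_matrix': [[424.54852550713053, 0.0, 321.1032736679456], [0.0, 424.54852550713053, 207.44734258355743], [0.0, 0.0, 1.0]], 'R': [[0.8956318164157747, -0.44430596401223016, -0.020877254775058893], [-0.21086386860253198, -0.38279571116808203, -0.8994464255470117], [0.3916376875911638, 0.8099750945890155, -0.43653209252443387]], 't': [-541.7865594620991, 159.28053280772582, 984.4087837962416]}
wrist {'camera_matrix': [[325.04587814634897, 0.0, 319.38409139279986], [0.0, 325.04587814634897, 200.09062483550858], [0.0, 0.0, 1.0]], 'mount': [[0.9999999804586932, 0.0001605827769212368, 0.00011530734102581522, 0.10759787659186948], [-7.29816711641506e-05, -0.24219683883017706, 0.9702271311060839, -179.09311655310697], [0.00018372884044768348, -0.9702271205619016, -0.24219682237773524, 69.2909261311838], [0.0, 0.0, 0.0, 1.0]]}
```

View pics/scene0.png

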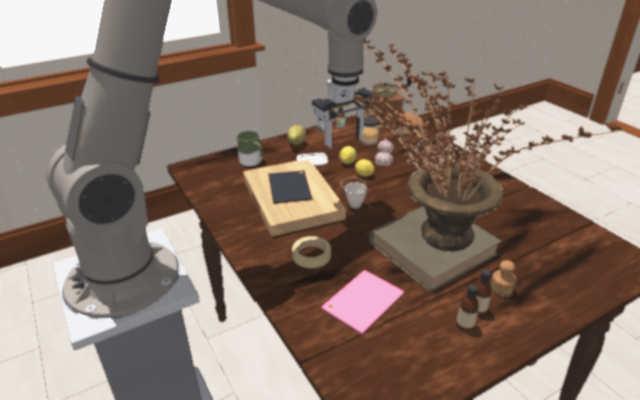

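View pics/side0.png

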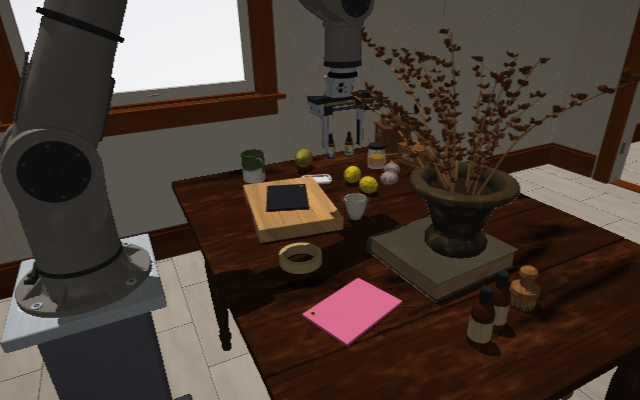

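View pics/wrist0.png

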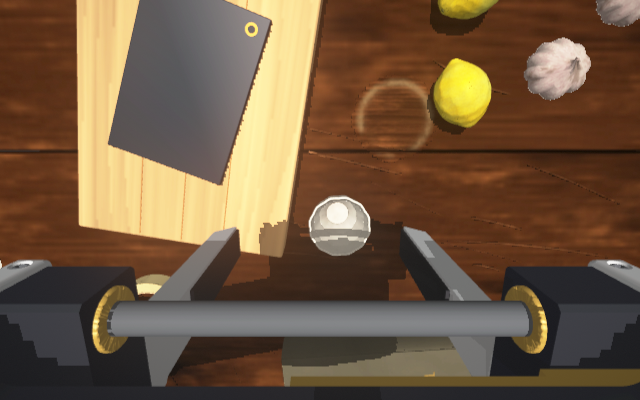

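The mug (scene 249,148) stands beyond the +y end of the block. The slate is askew on the block, with its near corners in the wrist view at (109,145) and (221,184). The cup is right of the block, and the tape is beyond the near (-y) end. I'll raise the arm and shift it for a full view of the block.

```bash
cat > h.py <<'E'
from station import ctrl, vision
import numpy as np, cv2
from scipy.spatial.transform import Rotation as Ro
def ray(s,px,obs=None):
    K=s['camera_matrix']; d=np.linalg.inv(K)@np.array([px[0],px[1],1.])
    if 'mount' in s:
        q=obs['orientation']; Rt=Ro.from_quat([q[1],q[2],q[3],q[0]]).as_matrix()
        M=np.array(s['mount']); c=Rt@M[:3,3]+np.array(obs['position']); return c,Rt@M[:3,:3]@d
    R=np.array(s['R']);t=np.array(s['t']); return -R.T@t,R.T@d
def onz(s,px,z,obs=None):
    c,d=ray(s,px,obs); return c+d*(z-c[2])/d[2]
def proj(s,X,obs=None):
    K=s['camera_matrix']; X=np.atleast_2d(X)
    if 'mount' in s:
        q=obs['orientation']; Rt=Ro.from_quat([q[1],q[2],q[3],q[0]]).as_matrix()
        M=np.array(s['mount']); R=(Rt@M[:3,:3]).T; t=-R@(Rt@M[:3,3]+np.array(obs['position']))
    else: R=np.array(s['R']);t=np.array(s['t'])
    p=(K@(R@X.T+t[:,None])).T; return p[:,:2]/p[:,2:]
E
python3 - <<'E'
from h import *
o=ctrl.get_obs(); s=vision.snapshot('wrist')
for n,p,z in [('blk-',(79,225),40),('blk+',(283,257),40),('sl1',(109,145),48),('sl2',(221,184),48),('sl3',(271,20),48)]: print(n,onz(s,p,z,o).round(1))
s=vision.snapshot('scene')
for n,p,z in [('mugbase',(250,163),0),('tape',(311,256),12),('blkfarleft',(244,175),40),('blkfarright',(309,163),40),('cup',(356,206),0)]: print(n,onz(s,p,z).round(1))
E
```

```text
blk- [407.1 -45.3  40. ]
blk+ [633.2 -83.6  40. ]
sl1 [459.4  43.4  48. ]
sl2 [571.1   2.8  48. ]
sl3 [629.3 159.1  48. ]
mugbase [525.3 372.3   0. ]
tape [ 452.9 -189.6   12. ]
blkfarleft [450.7 244.5  40. ]
blkfarright [669.9 202.8  40. ]
cup [696.3 -42.8   0. ]
```

Emit:
apply_moves(moves=[[[5.5,-2,-2,3,0,0,0],[5.5,-4,-4,6,0,0,0],[5.5,-6,-6,9,0,0,0],[5.5,-8,-8,12,0,0,0],[5.5,-8,-8,12,0,0,0]]])

```text
time_s: 0.67
position: [593.0, 127.2, 289.7]
orientation: [0.709, -0.706, -0.004, 0.001]
ft_force: [0.4, 1.7, 0.9]
grip_width: 64.2
```

Run:
```python
from h import *
o=ctrl.get_obs(); s=vision.snapshot('wrist'); cv2.imwrite('pics/w1.png',s['pixels'][:,:,::-1]); print(o['position'],o['time_s'])
```

```text
[593.02894559 127.24339818 289.73962848] 0.6667
```

View pics/w1.png

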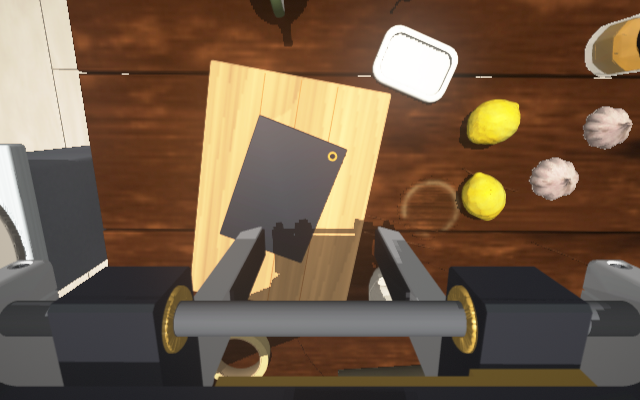

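The view shows the block's far corners at (210,61) and (391,94). The slate corners are at (261,115), (347,151), (220,235) and (301,263).

```bash
cat > fit.py <<'E'
from h import *
def fit(P,hx,hy):  # P order: (-,-),(+,-),(+,+),(-,+), entries may be None
    L=np.array([(-hx,-hy),(hx,-hy),(hx,hy),(-hx,hy)])
    i=[k for k in range(4) if P[k] is not None]
    A=L[i];B=np.array([P[k][:2] for k in i]);a=A.mean(0);b=B.mean(0)
    H=(A-a).T@(B-b); th=np.arctan2(H[0,1]-H[1,0],H[0,0]+H[1,1])
    R=np.array([[np.cos(th),-np.sin(th)],[np.sin(th),np.cos(th)]])
    c=b-R@a; return c,th,np.linalg.norm(B-(c+A@R.T),axis=1)
E
python3 - <<'E'
from fit import *
o=ctrl.get_obs(); s=vision.snapshot('wrist')
f=lambda p,z:onz(s,p,z,o)
B=[(407.1,-45.3),(633.2,-83.6),f((391,94),40),f((210,61),40)]
S=[f((220,235),48),f((301,263),48),f((347,151),48),f((261,115),48)]
for x in B+S: print(np.round(x,1))
bc,bt,e=fit(B,115,160); print('block',bc.round(1),bt.round(4),e.round(1))
sc,st,e=fit(S,60,85); print('slate',sc.round(1),st.round(4),e.round(1))
sc,st,e=fit([(459.4,43.4),(571.1,2.8),(629.3,159.1),None],60,85); print('slate first',sc.round(1),st.round(4),e.round(1))
R=np.array([[np.cos(bt),-np.sin(bt)],[np.sin(bt),np.cos(bt)]])
print('rel',R.T@(sc-bc),st-bt,'tool yaw now',Ro.from_quat(np.roll(o['orientation'],-1)).as_matrix()[:,0])
print('mug',R.T@(np.array([525,385])-bc))
for y in (-160,-110,-60,-40,0,45,125): print(y,bc+R@[0,y])
E
```

```text
[407.1 -45.3]
[633.2 -83.6]
[684.3 224.8  40. ]
[460.5 261.9  40. ]
[460.   39.6  48. ]
[570.1  -1.2  48. ]
[630.3 154.3  48. ]
[521.9 198.3  48. ]
block [546.3  89.5] -0.1676 [3.9 3.9 3.8 4.5]
slate [545.6  97.7] -0.3704 [1.3 2.1 2.2 1.5]
slate first [544.4 102. ] -0.3561 [0.9 1.4 1.9]
rel [-3.95675358 12.01805116] -0.18849672922672597 tool yaw now [0.99998046 0.00538218 0.00318094]
mug [-70.28868016 287.85730307]
-160 [519.60949232 -68.30740662]
-110 [527.94861119 -19.00772005]
-60 [536.28773006  30.29196653]
-40 [539.6233776   50.01184116]
0 [546.2946727   89.45159042]
45 [553.79987968 133.82130834]
125 [567.14246986 212.70080686]
```

Emit:
apply_moves(moves=[[[6,-1.5,2,-3,0,5,0],[6,-3,4,-6,0,9.9,0],[6,-4.5,7,-9,0,9.9,0],[6,-6,10,-11.5,0,9.9,0],[6,-7.7,12,-13.7,0,9.9,0]]])

```text
time_s: 1.18
position: [516.5, -19.8, 163.0]
orientation: [-0.704, 0.705, -0.062, 0.061]
ft_force: [1.7, -0.4, 0.1]
grip_width: 60.3
```

Emit:
apply_moves(moves=[[[6,0,2,0,0,0,0],[6,0,4,0,0,0,0],[6,0,6,0,0,0,0],[6,0,6.5,0,0,0,0],[6,0,6.5,0,0,0,0]]])

```text
time_s: 1.6
position: [516.9, -18.1, 98.9]
orientation: [-0.704, 0.705, -0.063, 0.06]
ft_force: [-0.3, 0.5, -0.1]
grip_width: 60.4
```

Emit:
apply_moves(moves=[[[6,0,0,0,0,0,0],[6,0,0,0,0,0,0]]])

```text
time_s: 1.77
position: [518.6, -17.3, 101.4]
orientation: [0.704, -0.704, 0.061, -0.062]
ft_force: [-0.3, 0.2, 0.0]
grip_width: 60.0
```

Run:
```python
from h import *
o=ctrl.get_obs(); s=vision.snapshot('wrist'); cv2.imwrite('pics/w2.png',s['pixels'][:,:,::-1]); print(o['position'],o['time_s'],o['ft_force'],np.abs(o['joint_velocities']).max(),Ro.from_quat(np.roll(o['orientation'],-1)).as_matrix().round(3))
s=vision.snapshot('scene'); cv2.imwrite('pics/s2.png',cv2.resize(s['pixels'][120:270,180:400,::-1],None,fx=3.5,fy=3.5,interpolation=cv2.INTER_CUBIC))
```

```text
[518.59662537 -17.28937227 101.35142984] 1.7667 [-0.31511422  0.22154392  0.00093134] 0.008595407114094358 [[ 0.985  0.001  0.172]
 [-0.172  0.     0.985]
 [ 0.001 -1.     0.   ]]
```

View pics/w2.png

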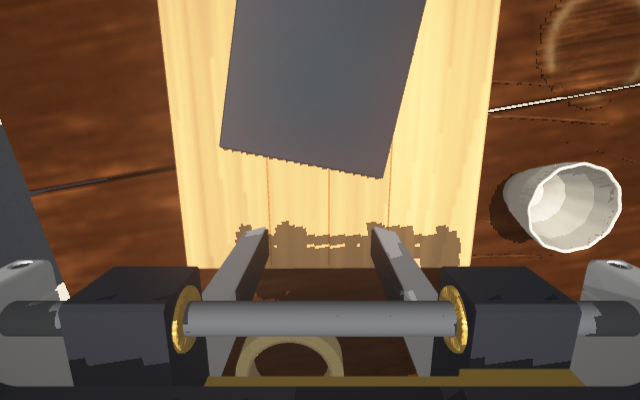

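View pics/s2.png

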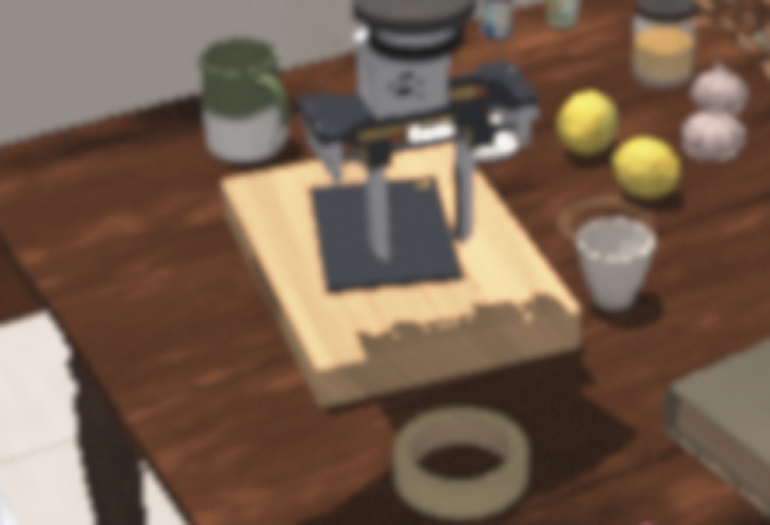

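The wrist view shows the slate's rear corners at (220,147) and (383,179), the block edges parallel to the tool, and the fingers behind the slate.

Run:
```python
from h import *
o=ctrl.get_obs(); s=vision.snapshot('wrist')
Rt=Ro.from_quat(np.roll(o['orientation'],-1)).as_matrix()
for n,p,z in [('rl',(220,147),48),('rr',(383,179),48),('bl',(187,268),40),('bl2',(160,0),40),('br',(470,268),40),('br2',(501,0),40)]:
    X=onz(s,p,z,o); print(n,X.round(1),'tool',(Rt.T@(X-o['position'])).round(1))
s=vision.snapshot('scene')
# crop->full px
for n,p,z in [('blk nl',(322,372),40),('blk nr',(580,318),40),('fl',(222,183),40)]:
    print(n,onz(s,(180+p[0]/3.5,120+p[1]/3.5),z).round(1))
```

```text
rl [458.2  44.3  48. ] tool [-70.1  53.4  50. ]
rr [569.1   1.6  48. ] tool [46.4 53.5 27. ]
bl [406. -45.  40.] tool [-106.2   61.3  -47. ]
bl2 [440.2 144.5  40. ] tool [-105.1   61.4  145.6]
br [630.4 -84.3  40. ] tool [121.6  61.6 -47.1]
br2 [662.4 105.8  40. ] tool [120.4  61.7 145.7]
blk nl [406.7 -52.   40. ]
blk nr [623.4 -95.4  40. ]
fl [455.9 261.3  40. ]
```

Emit:
apply_moves(moves=[[[6,-0.3,2,0,0,0,0],[6,-0.6,4,0,0,0,0],[6,-0.6,5.3,0,0,0,0],[6,-0.6,5.7,0,0,0,0],[6,-0.6,5.7,0,0,0,0]]])

```text
time_s: 2.38
position: [511.7, -16.0, 43.1]
orientation: [-0.704, 0.705, -0.061, 0.061]
ft_force: [-0.6, -0.3, 0.6]
grip_width: 60.2
```

Emit:
apply_moves(moves=[[[6,0,0,0,0,0,0],[6,0,0,0,0,0,0],[6,0,0,0,0,0,0]]])

```text
time_s: 2.63
position: [512.7, -15.9, 44.4]
orientation: [0.705, -0.704, 0.061, -0.062]
ft_force: [-0.7, 0.1, 0.5]
grip_width: 60.1
```

Emit:
apply_moves(moves=[[[6,0,0,0.8,0,0,0],[6,0,0,1.6,0,0,0],[6,0,0,2.4,0,0,0],[6,0,0,3.0,0,0,0],[6,0,0,3.6,0,0,0]]])

```text
time_s: 3.05
position: [518.5, 20.1, 43.6]
orientation: [-0.704, 0.705, -0.061, 0.061]
ft_force: [-0.4, -4.6, 2.0]
grip_width: 60.0
```

Emit:
apply_moves(moves=[[[6,0,0,0.6,0,0,0],[6,0,0,1.2,0,0,0],[6,0,0,1.8,0,0,0],[6,0,0,2.4,0,0,0],[6,0,0,3.0,0,0,0]]])

```text
time_s: 3.47
position: [523.7, 49.2, 43.6]
orientation: [-0.704, 0.705, -0.061, 0.061]
ft_force: [0.1, -4.8, 3.7]
grip_width: 60.1
```

Run:
```python
from h import *
o=ctrl.get_obs(); s=vision.snapshot('wrist'); cv2.imwrite('pics/w3.png',s['pixels'][:,:,::-1]); print(o['position'],o['time_s'],o['ft_force'])
s=vision.snapshot('side'); cv2.imwrite('pics/s3.png',cv2.resize(s['pixels'][140:280,200:400,::-1],None,fx=4,fy=4,interpolation=cv2.INTER_CUBIC))
```

```text
[523.73710666  49.2291012   43.62941457] 3.4667 [ 0.07730726 -4.79523389  3.66286798]
```

View pics/w3.png

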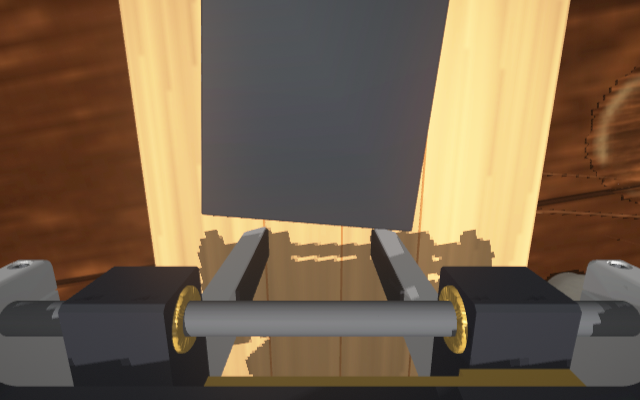

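View pics/s3.png

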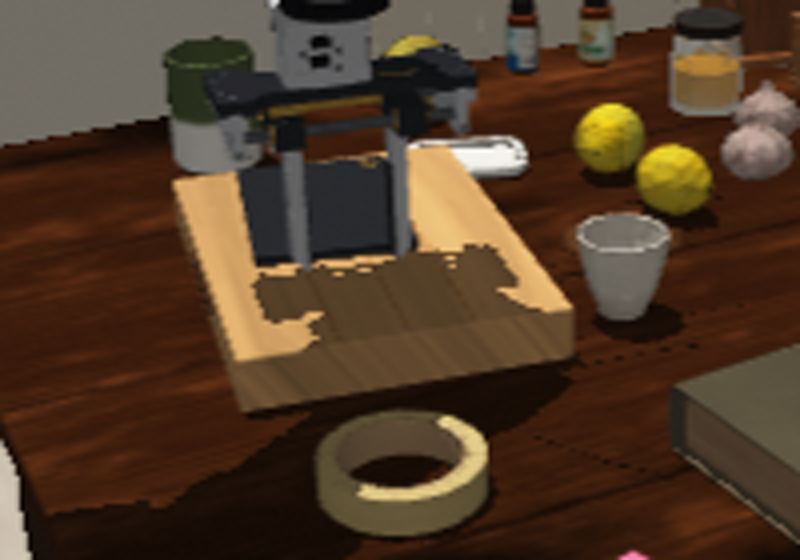

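Fingers are behind the rear edge and the slate is turning straight. I'll push another 60 mm and then check.

Emit:
apply_moves(moves=[[[6,0,-0.05,0.7,0,0,0],[6,0,-0.05,1.4,0,0,0],[6,0,-0.05,2.1,0,0,0],[6,0,-0.05,2.8,0,0,0],[6,0,-0.05,3.5,0,0,0]]])

```text
time_s: 3.98
position: [529.3, 84.3, 43.9]
orientation: [-0.704, 0.705, -0.061, 0.061]
ft_force: [-0.5, -2.4, -0.4]
grip_width: 59.8
```

Emit:
apply_moves(moves=[[[6,0,0,0.6,0,0,0],[6,0,0,1.2,0,0,0],[6,0,0,1.8,0,0,0],[6,0,0,2.3,0,0,0],[6,0,0,2.5,0,0,0]]])

```text
time_s: 4.4
position: [533.8, 109.1, 43.9]
orientation: [0.705, -0.704, 0.061, -0.061]
ft_force: [-0.6, -2.9, -1.6]
grip_width: 60.2
```

Run:
```python
from h import *
o=ctrl.get_obs(); s=vision.snapshot('wrist'); cv2.imwrite('pics/w4.png',s['pixels'][:,:,::-1]); print(o['position'],o['time_s'],o['ft_force'])
s=vision.snapshot('side'); cv2.imwrite('pics/s4.png',cv2.resize(s['pixels'][140:280,200:400,::-1],None,fx=4,fy=4,interpolation=cv2.INTER_CUBIC))
```

```text
[533.78230221 109.13707304  43.93727254] 4.4 [-0.56825649 -2.89796599 -1.61402637]
```

View pics/w4.png

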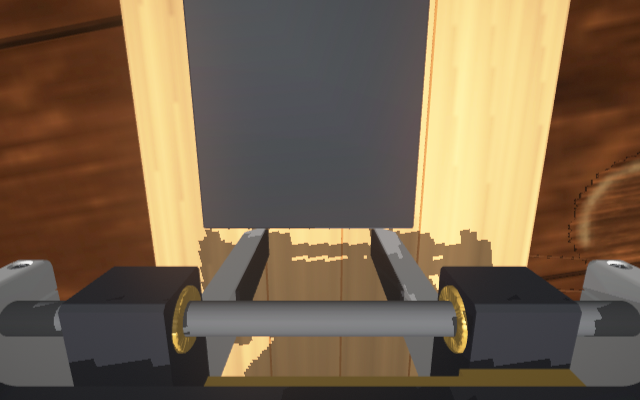

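View pics/s4.png

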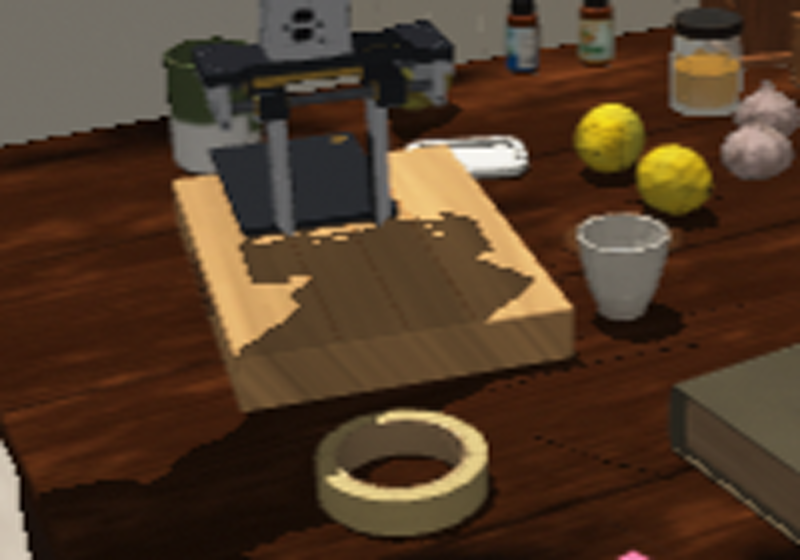

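The slate is now square to the fingers (rear edge level at row 228) and overhangs by roughly 3 cm. I'll back off and lift to measure from above.

Emit:
apply_moves(moves=[[[6,0,0,-1.5,0,0,0],[6,0,0,-2.5,0,0,0],[6,0,-3,-2.5,0,0,0],[6,0,-7,-2.5,0,0,0],[6,0,-11,-2.5,0,0,0]]])

```text
time_s: 4.92
position: [528.5, 82.5, 154.8]
orientation: [-0.704, 0.705, -0.062, 0.061]
ft_force: [1.0, 0.4, 0.6]
grip_width: 60.1
```

Emit:
apply_moves(moves=[[[6,0,-4,0,0,0,0],[6,0,-8,0,0,0,0],[6,0,-12,0,0,0,0],[6,0,-12,0,0,0,0],[6,0,-12,0,0,0,0]]])

```text
time_s: 5.33
position: [530.4, 83.3, 276.4]
orientation: [0.705, -0.704, 0.06, -0.063]
ft_force: [-0.0, -0.0, -1.2]
grip_width: 60.1
```

Emit:
apply_moves(moves=[[[6,0,0,0,0,0,0],[6,0,0,0,0,0,0],[6,0,0,0,0,0,0]]])

```text
time_s: 5.58
position: [528.8, 83.2, 272.7]
orientation: [-0.704, 0.705, -0.062, 0.06]
ft_force: [-0.1, 0.8, 0.2]
grip_width: 59.9
```

Run:
```python
from h import *
o=ctrl.get_obs(); s=vision.snapshot('wrist'); cv2.imwrite('pics/w5.png',s['pixels'][:,:,::-1]); print(o['position'],o['time_s'],o['ft_force'])
```

```text
[528.81800521  83.21031448 272.68997903] 5.5833 [-0.1487864   0.79507553  0.24492493]
```

View pics/w5.png

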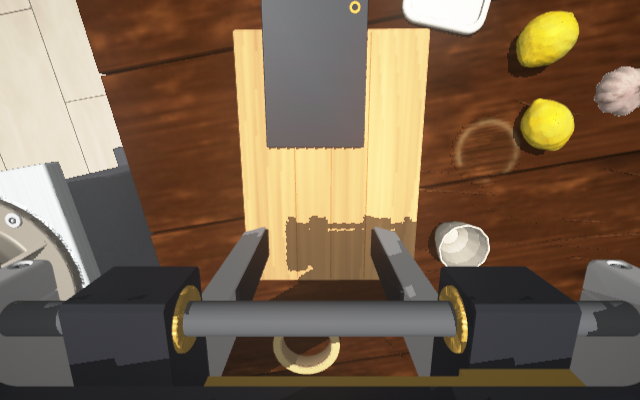

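The block's far edge is at row 29, its near edge at about row 280, and the slate's rear edge at row 148 (cols 267–364).

Run:
```python
from h import *
o=ctrl.get_obs(); s=vision.snapshot('wrist')
Rt=Ro.from_quat(np.roll(o['orientation'],-1)).as_matrix()
for n,p,z in [('far l',(234,30),40),('far r',(429,28.5),40),('nearl',(246,280.5),40),('nearr',(413,280),40),('rear l',(267,148),48),('rear r',(364,148),48),('side l',(262,0),48),('side r',(368,0),48)]:
    X=onz(s,p,z,o); print(n,X.round(1),'tool',(Rt.T@(X-o['position'])).round(1))
g=s['pixels'].mean(2)
print('col340',g[140:158,320].round(),'far',g[22:36,250].round(),g[22:36,400].round(),'near',g[270:290,320].round())
```

```text
far l [460.6 266.6  40. ] tool [-98.4 232.8 169. ]
far r [682.5 229.3  40. ] tool [126.6 232.4 170.5]
nearl [402.4 -46.1  40. ] tool [-101.9  233.1 -149. ]
nearr [631.6 -85.1  40. ] tool [ 130.5  232.7 -148. ]
rear l [471.1 128.3  48. ] tool [-64.3 224.9  34.6]
rear r [588.8 107.8  48. ] tool [ 55.2 224.7  34.6]
side l [500.  288.5  48. ] tool [-63.5 224.7 197.4]
side r [615.8 268.2  48. ] tool [ 54.2 224.5 197.4]
col340 [104. 103. 104. 104. 104. 103.  96.  99. 170. 209. 208. 208. 209. 209.
 208. 208. 208. 209.] far [ 76.  75.  74.  71.  68.  68.  70. 138. 190. 196. 199. 199. 199. 199.] [ 75.  76.  76.  76.  75.  75. 120. 182. 205. 208. 208. 208. 207. 208.] near [101. 101. 102. 102. 101. 102. 101. 101. 102.  88.  57.  42.  42.  43.
  43.  42.  41.  41.  43.  42.]
```

Overhang is about 35 mm, so it needs about 15.5 mm more. I'll go back down and finish.

Emit:
apply_moves(moves=[[[6,0,4,0,0,0,0],[6,0,8,0,0,0,0],[6,0,12,0,0,0,0],[6,0,16,0,0,0,0],[6,0,19,0,0,0,0]]])

```text
time_s: 6.1
position: [527.9, 83.1, 80.7]
orientation: [-0.704, 0.705, -0.062, 0.06]
ft_force: [0.9, 0.7, -0.9]
grip_width: 60.0
```

Emit:
apply_moves(moves=[[[6,0,2.5,0,0,0,0],[6,0,3.9,0,0,0,0],[6,0,4,0,0,0,0],[6,0,4,0,0,0,0],[6,0,4,0,0,0,0]]])

```text
time_s: 6.52
position: [529.3, 83.5, 43.8]
orientation: [-0.704, 0.705, -0.061, 0.061]
ft_force: [0.8, 0.5, 0.3]
grip_width: 59.5
```

Emit:
apply_moves(moves=[[[6,0,0,0.8,0,0,0],[6,0,0,1.6,0,0,0],[6,0,0,2.2,0,0,0],[6,0,0,2.6,0,0,0],[6,0,0,3.0,0,0,0]]])

```text
time_s: 6.93
position: [534.7, 113.3, 44.2]
orientation: [-0.704, 0.705, -0.061, 0.061]
ft_force: [-1.0, -6.3, 4.7]
grip_width: 60.0
```

Emit:
apply_moves(moves=[[[6,0,0,0.4,0,0,0],[6,0,0,0.7,0,0,0],[6,0,0,0.95,0,0,0],[6,0,0,1.1,0,0,0],[6,0,0,1.1,0,0,0]]])

```text
time_s: 7.35
position: [536.5, 123.7, 44.2]
orientation: [-0.704, 0.705, -0.061, 0.061]
ft_force: [-0.9, -3.5, 4.1]
grip_width: 60.3
```

Emit:
apply_moves(moves=[[[6,0,0,-0.8,0,0,0],[6,0,0,-2.5,0,0,0],[6,0,-3,-4,0,0,0],[6,0,-7,-4,0,0,0],[6,0,-11,-4,0,0,0]]])

```text
time_s: 7.77
position: [528.4, 82.9, 154.7]
orientation: [-0.704, 0.705, -0.062, 0.061]
ft_force: [-0.0, 0.1, 0.9]
grip_width: 60.1
```

Emit:
apply_moves(moves=[[[6,0,-4,1,0,0,0],[6,0,-8,2,0,0,0],[6,0,-12,3,0,0,0],[6,0,-12,4,0,0,0],[6,0,-12,4,0,0,0]]])

```text
time_s: 8.18
position: [537.4, 125.9, 276.2]
orientation: [0.705, -0.704, 0.059, -0.062]
ft_force: [-0.9, -0.5, -0.8]
grip_width: 60.2
```

Emit:
apply_moves(moves=[[[6,0,0,0,0,0,0],[6,0,0,0,0,0,0],[6,0,0,0,0,0,0],[6,0,0,0,0,0,0]]])

```text
time_s: 8.52
position: [536.0, 123.1, 272.9]
orientation: [-0.704, 0.705, -0.062, 0.061]
ft_force: [1.1, 0.7, -0.0]
grip_width: 59.9
```

Run:
```python
from h import *
o=ctrl.get_obs(); s=vision.snapshot('wrist'); cv2.imwrite('pics/w6.png',s['pixels'][:,:,::-1]); print(o['position'],o['time_s'],o['ft_force'])
s=vision.snapshot('side'); cv2.imwrite('pics/s6.png',cv2.resize(s['pixels'][140:280,200:400,::-1],None,fx=4,fy=4,interpolation=cv2.INTER_CUBIC))
```

```text
[536.03481376 123.07209847 272.91117851] 8.5167 [ 1.07035175  0.67927464 -0.0459815 ]
```

View pics/w6.png

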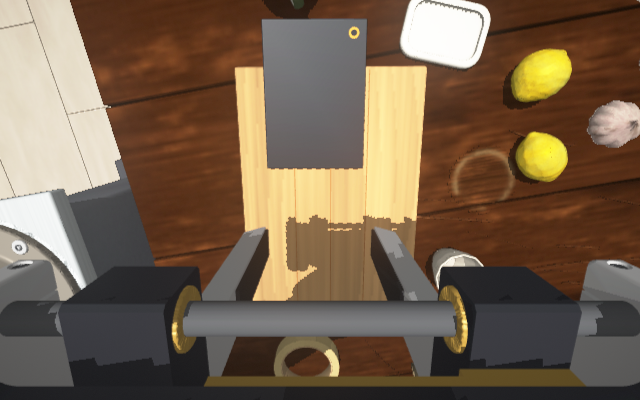

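View pics/s6.png

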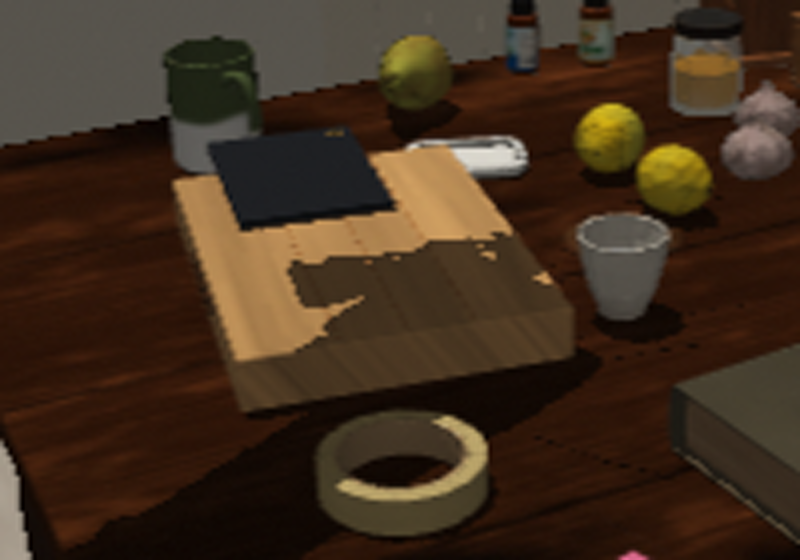

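The slate's front edge is at row 19, the block's far edge at row 67, and the slate's rear edge at row 168. The mug, tape and cup look untouched.

Run:
```python
from h import *
o=ctrl.get_obs(); s=vision.snapshot('wrist')
Rt=Ro.from_quat(np.roll(o['orientation'],-1)).as_matrix()
for n,p,z in [('far l',(235.5,67.5),40),('far r',(426.5,66.5),40),('front l',(262.5,19.5),48),('front r',(367,19.5),48),('rear l',(267,168),48),('rear r',(363.5,168),48)]:
    X=onz(s,p,z,o); print(n,'tool',(Rt.T@(X-o['position'])).round(1))
g=s['pixels'].mean(2)
print(g[12:26,320].round(),g[60:74,250].round(),g[60:74,400].round(),g[162:174,320].round())
```

```text
far l tool [-99.3 233.4 128.6]
far r tool [127.2 233.2 129.7]
front l tool [-63.8 225.3 178. ]
front r tool [ 53.8 225.2 178. ]
rear l tool [-65.3 225.4   9.7]
rear r tool [ 55.5 225.3   9.8]
[ 56.  56.  56.  57.  58.  58.  59.  84. 112. 120. 120. 120. 120. 120.] [ 71.  70.  69.  69.  69.  69.  72. 141. 192. 197. 201. 200. 201. 201.] [ 75.  75.  75.  74.  76.  76. 146. 197. 203. 206. 206. 206. 206. 205.] [ 95.  96.  96.  95.  95.  92.  90. 163. 208. 208. 208. 208.]
```

```bash
python3 -c "
from station import ctrl
print(ctrl.finish_job())"
```

```text
the job is handed in; nothing more can be done
None
```

I pushed the slate toward the mug's end of the block with the two fingertips set 6 cm apart, which straightened it as it moved. I stopped partway to measure, pushed it the rest of the way, then lifted the hand clear and handed the job in. No verdict came back.

**Last checks:**
- **Overhang:** about 49–50 mm over the block's end (target 50 ± 12 mm).
- **Alignment:** straight with the block within about 0.01 rad.
- **Sideways position:** about 19 mm off the block's centre line (limit 57 mm).
- **Flatness and other objects:** by eye in the pictures only, the slate lies flat and the mug, tape and cup look unmoved.
- **Time and forces:** the job took about 8.5 s, and the wrist forces I read stayed below about 8 N.

**Disagreement:** early estimates of the block's length from different views were up to 8 mm off its known 320 mm. I took the final overhang from a single image, where the slate's own length came out 2 mm short of its true 170 mm.

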